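Free the dark lap-joint coupon from its clamp jig

ROBOT

A 7-joint arm with a two-finger parallel gripper is mounted at the origin on the work surface. World frame = base frame: x ahead of the robot, y to its left, z up, the work surface at z = 0. Lengths are in m, angles in rad, forces in N, time in s.
With the tool pointing down it reaches from about 0.425 to 0.95 m from the base axis. Payload 4.7 kg.
Tool frame: the origin (TCP) lies at the very end of the fingers, on their centre line; the grasp point (between the pads) lies 19 mm behind it; z points along the fingers, x is the direction in which the jaws open and shut, and the axes are right-handed (so a half turn about z gives the same grasp; the last joint's range is limited). The gripper opens to 87 mm and grips with 3 to 60 N. Pads are 19 mm wide; open, the fingers measure 117 mm over their backs; the gripper's body (75 mm by 190 mm) begins 51 mm behind the grasp point.
Start: joints at [1.103, 0.469, -0.049, 1.532, 0.024, 1.141, -0.082], TCP at [0.287, -0.611, 0.202] pointing down, gripper open.
Joint ranges: [-2.59, 2.59], [-0.33, 1.99], [-1.39, 1.29], [0.1, 2.45], [-1.04, 4.18], [0.21, 1.99], [-2.66, 2.66]. Speed limits (rad/s): [2.57, 2.57, 3.14, 3.14, 3.14, 3.14, 3.14].

INTERFACE

Orientations are given as a unit quaternion [x, y, z, w].
In Python, from bench import bot gives the robot as it stands.
- The arm moves only by the tool carry_out, never from a script. Its argument "commands" is text: rows parted by semicolons, each of 4 numbers parted by spaces: the shift along the tool's x, y, z in cm, then the turn about the tool's z in degrees. In form: x y z twist; .... A call has 1 to 20 rows; each row is the pose to reach, as a shift and turn from the pose commanded when the call began, along the tool's axes at that moment; what a row does not reach only later rows make up. A row lasts 1/12 s, in which the tool goes at most 41.7 mm and 7.16 degrees, less where a joint would pass 70% of its speed; a pose out of reach is approached as far as the arm can. A call with a gripper value outside its range is refused whole. "grip" is the closure, from -1 (fully open) to 1 (shut), so that 0 is half open, set as the call begins (left out, the last holds). The fingers move at their own pace and stop on an object; "grip_force" is the grip in N (left out, the last holds). Time passes only in rows, so rows that repeat a pose let the fingers close. It gives the time, the measured TCP pose, the force and the opening at its end, in the units of the state.
- bot.read_state(): the state, without advancing time (a new reading comes with each control period).
- bot.capture(name): name is "side" or "top"; returns the picture (480x640x3 uint8, red, green, blue); there is no depth.
- bot.camera_model(name): a dict with "fx", "fy", "cx", "cy" (pixels), "pose" (4x4, takes a point from camera to world coordinates). Camera axes: x right, y down, z forward; pixel columns grow to the right and rows downward; lengths in m; the calibration is good to about 2 mm. A picture is of the moment at which its call begins. camera_model takes no time and is no camera call.
- bot.job_done(): hands the job in, once; it reports no verdict.
The state is a dict: "time": time; "q": joint angles; "joint_vel": joint speeds; "effort": joint torques, N m; "eef_pos": TCP position; "orientation": TCP orientation; "contact_force": force on the tool from outside, world axes, zero at the start; "torque": the same for the moment, N m; "grip_width": finger opening in m.
Only numpy, scipy, OpenCV 4.12 (cv2) and the standard library are available. Lean on these libraries where they do the work, as an engineer would, in place of code of your own. Each camera call takes 0.05 s, during which the arm holds its last target.

TASK

Two clamp jigs stand on the school woodwork bench, one holding a dark wooden test coupon and the other a pale one. On the jig with the dark coupon, lift the clamp bar by its red grip until it stands well up, at least 60 degrees from closed, while the coupon stays in its place; then slide the dark coupon out from under the bar along the board, without picking it up, and leave it lying flat and roughly straight with the whole of it on the green area, the bar still up. Leave the pale coupon where it is.

Things in the scene. Friction and masses are not known exactly. Their poses are not given: they have to be found in the camera images.
- dark_jig: Fixed grey board, 240 (x) x 130 (y) x 18 mm, holding the dark coupon. Origin: centre of underside, z up, +x towards the clamp-bar end. Green area on top: x -110 to 40, y -55 to 55 mm. Bar lies along y at x = 75; hinge axis parallel to x at y = 50, z = 34 mm, between steel cheeks up to z = 48. Low stop behind the coupon at x = 104 to 116, z up to 30. The pale coupon's jig is alike.
- dark_bar (a joint): Clamp bar hinge, rad: 0 closed, grows as its -y end rises, to 1.6; stiff, stays where left, 2-3 N lifts it. Bar 24 x 12 x 125 mm, aluminium, sits in the coupon's groove. Red grip rod, 14 mm thick, 40 long along jig x, turns between fingers pinching its two ends; centre in jig frame at value q: x 75, y 50 - 115 cos q + 20 sin q, z 34 + 115 sin q + 20 cos q mm.
- dark_coupon: Dark brown wooden coupon, 110 (x) x 44 (y) x 16 mm, 80 g, loose, flat on the board. Origin: centre of underside, z up. Groove across its top from x = 15 to 47 mm, 7 mm deep, where the bar lies; the part from x = -55 to 15 sticks out from under the bar to be gripped across the 44 mm. Starts near x = 45, y = 0 in the jig frame, its x within 3 degrees of the jig's x.
- pale_coupon: The same coupon in pale wood, in the other jig, to be left alone. Origin: centre of its underside.
Things that resemble listed ones, but are neither listed nor needed, are in the scene too. There is more than one size of the dark_coupon; the one meant has the size given above.

How it is judged:
On the way:
1. the bar over the dark coupon is raised while the coupon still lies in its place (within 15 mm) (value of joint dark_bar above 0.95 rad and distance of dark_coupon from where it was at the start of the episode below 0.015 m), for 0.2 s.
At the end, for the whole second after the job is handed in: Bar raised over 0.95 rad; dark coupon at rest flat on the board (5 mm, 0.1 rad), its origin at x -65 to -5, y -35 to +35 mm in the jig frame (on the green area, 10 mm to spare past its ends), within 0.3 rad of straight; pale coupon within 15 mm of its start (value of joint dark_bar above 0.95 rad and x of dark_coupon in the frame of dark_jig between -0.065 and -0.005 m and y of dark_coupon in the frame of dark_jig between -0.035 and 0.035 m and z of dark_coupon in the frame of dark_jig between 0.013 and 0.023 m and angle between dark_coupon's own z axis and vertical below 0.1 rad and angle between the x axis of dark_coupon and the x axis of dark_jig, either way round below 0.3 rad and linear speed of dark_coupon below 0.02 m/s and distance of pale_coupon from where it was at the start of the episode below 0.015 m); the robot touches nothing.
It fails at once if the dark coupon is picked up more than 25 mm off the board instead of slid (z of dark_coupon in the frame of dark_jig above 0.043 m).
It fails at once if the pale coupon is shifted by more than 15 mm (distance of pale_coupon from where it was at the start of the episode above 0.015 m).
It also fails if it takes over 45 s, if anything falls off the work surface, if the arm or the gripper's body presses on something with over 40 N, if the wrist force passes 120 N, or if a joint passes its speed limit or range.

## Working session

There is one attempt and no reset: what is moved stays moved. The work goes in short steps, Python scripts to look and compute and a tool call to move; the robot and the scene stay as the last step left them, time stands still between calls to the robot, and variables do not carry over. Pictures are saved under pics/ and viewed, and the job is handed in when it is done.

Besides the shell and the picture viewer there is one more tool, called after ">>>" by a JSON object that holds its "name" and its "arguments", one argument or row to a line. carry_out: Moves the arm, as the interface text tells. Its arguments: {"type":"object","properties":{"commands":{"type":"string"},"grip":{"type":"number"},"grip_force":{"type":"number"}},"required":["commands"]}

```bash
mkdir -p pics; ls; python3 - <<'E'
from bench import bot
import cv2
for n in("side","top"):
    cv2.imwrite(f"pics/{n}0.png",bot.capture(n)[:,:,::-1]); m=bot.camera_model(n); print(n,m)
print(bot.read_state())
E
```

```text
pics
side {'fx': 487.10536063363054, 'fy': 487.10536063363054, 'cx': 315.64617338382584, 'cy': 241.88956282495005, 'pose': array([[-0.72209479, -0.47737782,  0.50068905,  0.18159065],
       [-0.6915232 ,  0.47783845, -0.54172509,  0.59349366],
       [ 0.01935906, -0.73741496, -0.6751625 ,  0.63050391],
       [ 0.        ,  0.        ,  0.        ,  1.        ]])}
top {'fx': 541.9973061756458, 'fy': 541.9973061756458, 'cx': 317.2846323972739, 'cy': 231.97417720444432, 'pose': array([[ 0.00642665, -0.9984556 ,  0.05518258,  0.54344118],
       [-0.99979951, -0.00536916,  0.01929035,  0.1003615 ],
       [-0.01896427, -0.05529549, -0.99828992,  1.32034773],
       [ 0.        ,  0.        ,  0.        ,  1.        ]])}
{'time': 0.1, 'q': array([ 1.10306838,  0.46935957, -0.04860354,  1.53352197,  0.02409967,
        1.14102873, -0.08232199]), 'joint_vel': array([ 0.00036418, -0.00152365, -0.0002186 , -0.0042824 ,  0.0007515 ,
        0.00023818, -0.00024565]), 'effort': array([ 2.05612123e-04, -5.09170461e+01, -8.12863698e-02, -2.36828238e+01,
       -6.14224887e-02,  3.44591949e-02,  3.17885520e-05]), 'eef_pos': array([ 0.28657235, -0.61053076,  0.20122749]), 'orientation': array([ 8.44064520e-01, -5.36240932e-01, -7.45537494e-04, -4.40687508e-04]), 'contact_force': array([-0.15117529,  0.43159883,  0.19204888]), 'torque': array([-0.00382628, -0.00393951,  0.03638786]), 'grip_width': 0.08690799265118591}
```

View pics/side0.png

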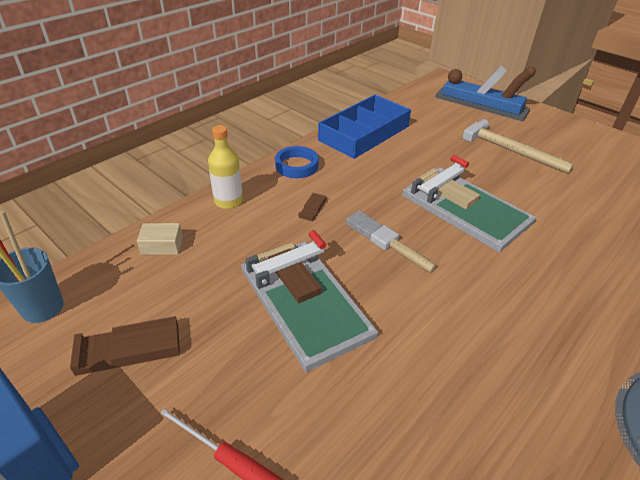

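View pics/top0.png

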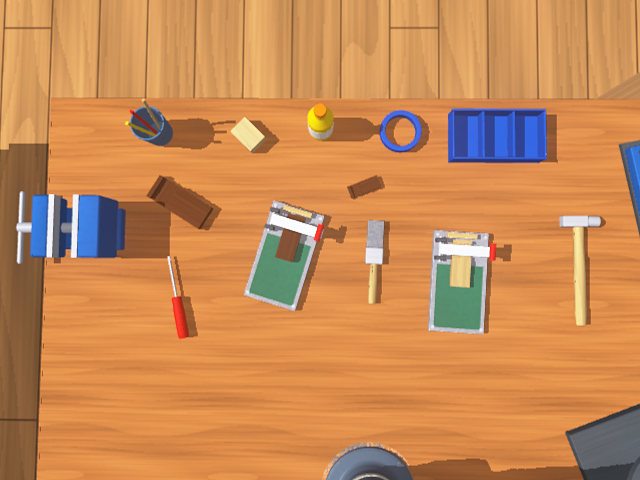

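```bash
cat > h.py <<'E'
import numpy as np,cv2
from bench import bot
def ray(n,px,z):
    m=bot.camera_model(n);T=m["pose"];px=np.atleast_2d(px).astype(float)
    d=np.c_[(px[:,0]-m["cx"])/m["fx"],(px[:,1]-m["cy"])/m["fy"],np.ones(len(px))]@T[:3,:3].T
    return T[:3,3]+d*((z-T[2,3])/d[:,2])[:,None]
def proj(n,P):
    m=bot.camera_model(n);T=m["pose"];c=(np.atleast_2d(P)-T[:3,3])@T[:3,:3]
    return np.c_[c[:,0]/c[:,2]*m["fx"]+m["cx"],c[:,1]/c[:,2]*m["fy"]+m["cy"]]
E
python3 - <<'E'
from h import *
box={"top":(220,180,350,320),"side":(230,220,390,380)}
for n in("side","top"):
    im=cv2.imread(f"pics/{n}0.png");hsv=cv2.cvtColor(im,cv2.COLOR_BGR2HSV)
    x0,y0,x1,y1=box[n]
    def mask(lo,hi):
        m=cv2.inRange(hsv,lo,hi);k=np.zeros_like(m);k[y0:y1,x0:x1]=m[y0:y1,x0:x1];return k
    g=mask((60,60,40),(95,255,200));r=mask((0,180,120),(4,255,255))|mask((175,180,120),(180,255,255))
    for nm,mk,z in(("green",g,.018),("red",r,.054)):
        cs,_=cv2.findContours(mk,0,cv2.CHAIN_APPROX_NONE);c=max(cs,key=cv2.contourArea)[:,0]
        w=ray(n,c,z)[:,:2].astype(np.float32)
        R=cv2.minAreaRect(w*1000);print(n,nm,cv2.contourArea(c),R, c.mean(0))
    cv2.imwrite(f"pics/{n}0z.png",cv2.resize(im[y0:y1,x0:x1],None,fx=3.7,fy=3.7,interpolation=cv2.INTER_CUBIC))
E
```

```text
side green 4028.0 ((524.1038818359375, 219.41583251953125), (108.84432220458984, 148.88214111328125), 73.26773071289062) [315.43115942 311.29347826]
side red 43.5 ((612.39404296875, 123.80743408203125), (14.184051513671875, 47.91793441772461), 74.18367004394531) [316.50649351 238.67532468]
top green 2243.5 ((526.2574462890625, 216.12351989746094), (108.2565689086914, 147.57444763183594), 73.04907989501953) [279.96624473 267.41772152]
top red 60.5 ((612.8026733398438, 122.34574127197266), (12.223313331604004, 37.9039306640625), 73.26359558105469) [318.13513514 232.24324324]
```

View pics/top0z.png

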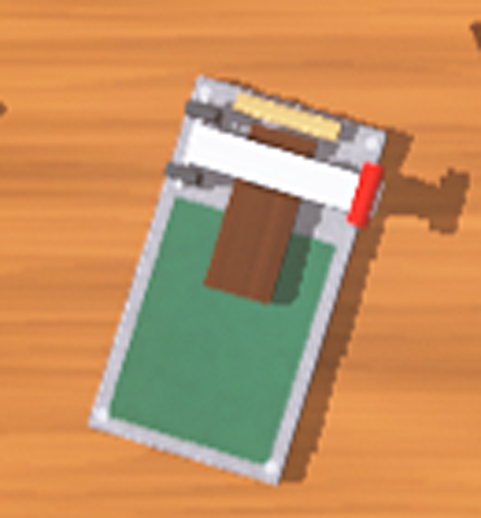

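View pics/side0z.png

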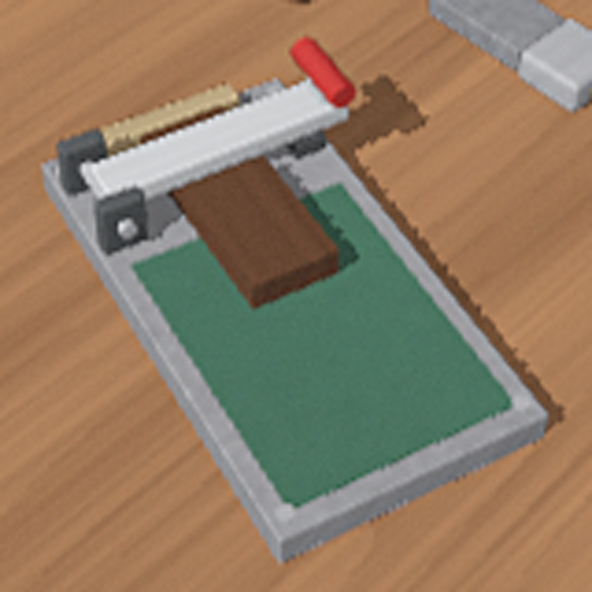

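>>> {"name": "carry_out", "arguments": {
  "commands": "-1 -1 0 -2; -2.5 -3 0 -5; -4.5 -5 0 -9; -6.5 -7.5 0 -13; -8.5 -10 0 -17; -10.5 -12 0 -21; -12.5 -14.5 0 -25; -14.5 -17 0 -29; -16.5 -19 0 -33; -18.5 -21.5 0 -37; -20.5 -24 0 -41; -22.5 -26 0 -45; -24.5 -28.5 0 -48; -26.5 -31 0 -48; -28.5 -33 0 -48; -30.5 -35 0 -48; -32 -37 0 -48; -33 -38 0 -48; -33.5 -38.5 0 -48; -33.5 -38.5 0 -48",
  "grip": -1
}}

```text
time: 1.77
eef_pos: [0.4932, -0.1425, 0.2019]
orientation: [0.989, -0.145, -0.0, -0.0]
contact_force: [0.2, 0.9, -0.3]
grip_width: 0.0872
```

```bash
cat >> h.py <<'E'
from scipy.spatial.transform import Rotation as Ro
TH=np.deg2rad(-16.9); OR=np.array([.5587,.2076,0.])
RJ=Ro.from_euler('z',TH).as_matrix()
def j2w(p): return OR+RJ@np.array(p,float)
def delta(P):
    s=bot.read_state();R=Ro.from_quat(s["orientation"]).as_matrix()
    a=np.degrees(np.arctan2(R[1,0],R[0,0]))
    print("t",round(s["time"],2),"tcp",s["eef_pos"].round(4),"jig",(RJ.T@(s["eef_pos"]-OR)*1000).round(1),"xang",round(a,2),"z",R[:,2].round(3),"F",s["contact_force"].round(1),"w",round(s["grip_width"],4),"q7",s["q"].round(2))
    print("shift cm",((np.array(P)-s["eef_pos"])@R*100).round(2),"twist",round(a-np.degrees(TH),1))
E
python3 -c "
from h import *
delta(j2w([.075,-.065,.12]))"
```

```text
t 1.77 tcp [ 0.4932 -0.1425  0.2019] jig [  39.1 -354.   201.9] xang -16.68 z [-0.     0.001 -1.   ] F [ 0.2  0.9 -0.3] w 0.0872 q7 [ 0.58  0.24 -0.45  1.89  0.12  1.04 -0.21]
shift cm [  3.7  -28.89   8.21] twist 0.2
```

>>> {"name": "carry_out", "arguments": {
  "commands": "0.2 -1 0 0; 0.5 -3 0 0; 1 -5.5 0 0; 1.3 -8 0 0; 1.6 -10.5 0 0; 2 -13 0 0; 2.3 -15.5 0 0; 2.6 -18 0 0; 2.9 -20.5 0 0; 3.2 -23 1 0; 3.4 -25 2 0; 3.6 -27 4 0; 3.7 -28.3 6 0; 3.7 -28.9 7.5 0; 3.7 -28.9 8.2 0; 3.7 -28.9 8.2 0; 3.7 -28.9 8.2 0"
}}

```text
time: 3.18
eef_pos: [0.6124, 0.1198, 0.1202]
orientation: [0.989, -0.148, -0.0, 0.001]
contact_force: [0.1, 0.3, -1.1]
grip_width: 0.087
```

```bash
python3 -c "
from h import *
delta(j2w([.075,-.065,.038]))
for n in('side','top'):
    im=bot.capture(n);p=proj(n,[bot.read_state()['eef_pos'],j2w([.075,-.065,.054])]);print(n,p.round(0))
    c=p[1].astype(int);k=im[max(c[1]-120,0):c[1]+90,max(c[0]-140,0):c[0]+140,::-1]
    cv2.imwrite(f'pics/{n}1.png',cv2.resize(k,None,fx=2.8,fy=2.8))
"
```

```text
t 3.18 tcp [0.6124 0.1198 0.1202] jig [ 76.9 -68.4 120.2] xang -16.98 z [-0.    -0.001 -1.   ] F [ 0.1  0.3 -1.1] w 0.087 q7 [ 0.1   0.51 -0.49  1.72  0.29  0.98 -0.8 ]
shift cm [-0.19 -0.35  8.22] twist -0.1
side [[319. 208.]
 [318. 239.]]
top [[319. 230.]
 [318. 233.]]
```

View pics/side1.png

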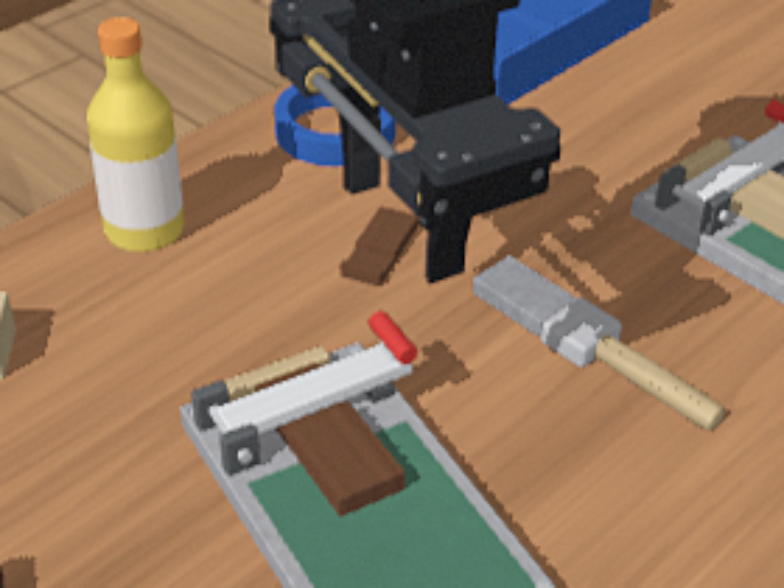

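>>> {"name": "carry_out", "arguments": {
  "commands": "-0.1 -0.3 1 0; -0.2 -0.4 3 0; -0.2 -0.4 5 0; -0.2 -0.4 7 0; -0.2 -0.4 8 0; -0.2 -0.4 8.4 0; -0.2 -0.4 8.4 0; -0.2 -0.4 8.4 0; -0.2 -0.4 8.4 0"
}}

```text
time: 4.03
eef_pos: [0.6125, 0.1264, 0.0375]
orientation: [0.989, -0.147, 0.001, -0.0]
contact_force: [0.2, -1.0, 0.8]
grip_width: 0.0865
```

```bash
python3 -c "
from h import *
delta(j2w([.075,-.065,.035]))
for n in('side','top'):
    im=bot.capture(n);p=proj(n,[bot.read_state()['eef_pos'],j2w([.075,-.065,.054])]);print(n,p.round(0))
    c=p[1].astype(int);k=im[max(c[1]-80,0):c[1]+60,max(c[0]-90,0):c[0]+90,::-1]
    cv2.imwrite(f'pics/{n}2.png',cv2.resize(k,None,fx=4,fy=4))
"
```

```text
t 4.03 tcp [0.6125 0.1264 0.0375] jig [ 75.1 -62.1  37.5] xang -16.87 z [ 0.002  0.001 -1.   ] F [ 0.2 -1.   0.8] w 0.0865 q7 [ 0.06  0.61 -0.46  1.78  0.35  0.83 -0.86]
shift cm [-0.01  0.29  0.25] twist 0.0
side [[316. 247.]
 [318. 239.]]
top [[317. 233.]
 [318. 233.]]
```

View pics/side2.png

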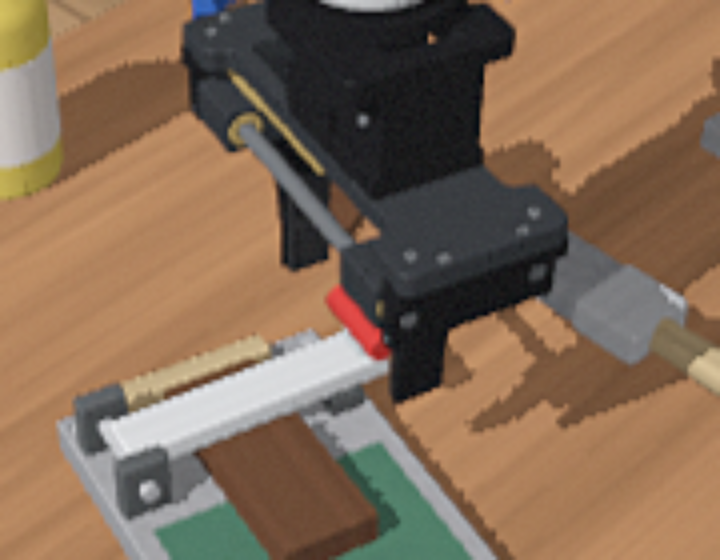

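>>> {"name": "carry_out", "arguments": {
  "commands": "0 0.1 0.1 0; 0 0.2 0.2 0; 0 0.2 0.2 0; 0 0.2 0.2 0; 0 0.2 0.2 0; 0 0.2 0.2 0; 0 0.2 0.2 0; 0 0.2 0.2 0; 0 0.2 0.2 0; 0 0.2 0.2 0; 0 0.2 0.2 0; 0 0.2 0.2 0",
  "grip": 1,
  "grip_force": 20
}}

```text
time: 5.13
eef_pos: [0.6129, 0.1236, 0.0345]
orientation: [0.989, -0.147, 0.002, -0.0]
contact_force: [5.0, -0.9, -3.2]
grip_width: 0.0396
```

```bash
python3 -c "
from h import *
delta(j2w([.075,-.065,.035]))
for q in np.arange(0,1.41,.1):
    print(round(q,1), 'tooly',round(-(50-115*np.cos(q)+20*np.sin(q)+65)/10,1),'toolz',round(-(115*np.sin(q)+20*np.cos(q)-20)/10,1))
"
```

```text
t 5.13 tcp [0.6129 0.1236 0.0345] jig [ 76.3 -64.6  34.5] xang -16.89 z [ 0.004  0.    -1.   ] F [ 5.  -0.9 -3.2] w 0.0396 q7 [ 0.06  0.61 -0.45  1.78  0.35  0.82 -0.86]
shift cm [-0.13  0.04 -0.05] twist 0.0
0.0 tooly -0.0 toolz -0.0
0.1 tooly -0.3 toolz -1.1
0.2 tooly -0.6 toolz -2.2
0.3 tooly -1.1 toolz -3.3
0.4 tooly -1.7 toolz -4.3
0.5 tooly -2.4 toolz -5.3
0.6 tooly -3.1 toolz -6.1
0.7 tooly -4.0 toolz -6.9
0.8 tooly -4.9 toolz -7.6
0.9 tooly -5.9 toolz -8.3
1.0 tooly -7.0 toolz -8.8
1.1 tooly -8.1 toolz -9.2
1.2 tooly -9.2 toolz -9.4
1.3 tooly -10.4 toolz -9.6
1.4 tooly -11.5 toolz -9.7
```

>>> {"name": "carry_out", "arguments": {
  "commands": "0 -0.1 -0.5 0; 0 -0.3 -1.1 0; 0 -0.4 -1.6 0; 0 -0.6 -2.2 0; 0 -0.9 -2.8 0; 0 -1.1 -3.3 0; 0 -1.4 -3.8 0; 0 -1.7 -4.3 0; 0 -2 -4.8 0; 0 -2.4 -5.3 0; 0 -2.7 -5.7 0; 0 -3.1 -6.1 0; 0 -3.5 -6.5 0; 0 -4 -6.9 0; 0 -4.4 -7.3 0; 0 -4.9 -7.6 0; 0 -5.4 -8 0; 0 -5.9 -8.3 0; 0 -5.9 -8.3 0; 0 -5.9 -8.3 0"
}}

```text
time: 6.8
eef_pos: [0.6301, 0.1809, 0.1163]
orientation: [0.989, -0.147, 0.002, -0.001]
contact_force: [8.6, 1.9, -8.4]
grip_width: 0.0394
```

```bash
python3 -c "
from h import *
q=0.9
delta(j2w([.075,.05-.115*np.cos(q)+.02*np.sin(q),.034-.019+.115*np.sin(q)+.02*np.cos(q)]))
n='side'
im=bot.capture(n)
cv2.imwrite(f'pics/{n}3.png',cv2.resize(im[130:380,180:440,::-1],None,fx=2.3,fy=2.3))
"
```

```text
t 6.8 tcp [0.6301 0.1809 0.1163] jig [ 76.1  -4.7 116.3] xang -16.86 z [ 0.004  0.002 -1.   ] F [ 8.6  1.9 -8.4] w 0.0394 q7 [-0.    0.56 -0.49  1.65  0.3   1.   -0.89]
shift cm [-0.11  0.11 -0.13] twist 0.0
```

View pics/side3.png

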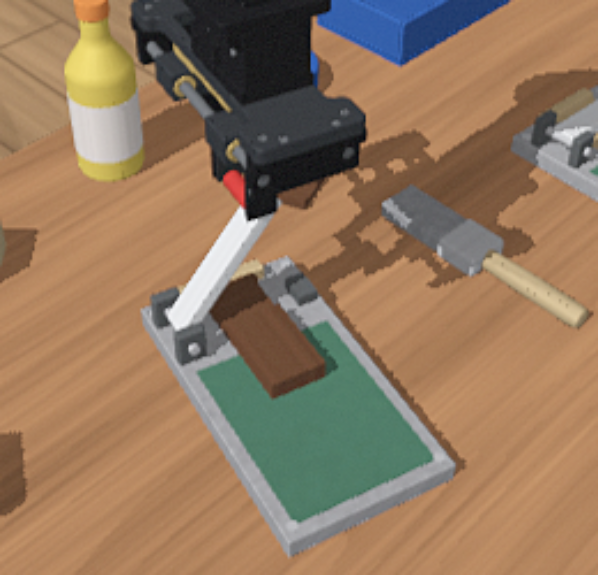

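>>> {"name": "carry_out", "arguments": {
  "commands": "0 -0.5 -0.3 0; 0 -1.1 -0.5 0; 0 -1.6 -0.7 0; 0 -2.2 -0.9 0; 0 -2.7 -1 0; 0 -3.3 -1.1 0; 0 -3.9 -1.2 0; 0 -4.5 -1.3 0; 0 -5 -1.4 0; 0 -5 -1.4 0; 0 -5 -1.4 0; 0 -5 -1.4 0; 0 -5 -1.4 0"
}}

```text
time: 7.93
eef_pos: [0.6439, 0.2266, 0.1302]
orientation: [0.989, -0.147, 0.001, 0.001]
contact_force: [5.6, -1.8, -3.5]
grip_width: 0.0393
```

```bash
python3 -c "
from h import *
q=1.35
delta(j2w([.075,.05-.115*np.cos(q)+.02*np.sin(q),.034-.019+.115*np.sin(q)+.02*np.cos(q)]))
"
```

```text
t 7.93 tcp [0.6439 0.2266 0.1302] jig [ 76.   42.9 130.2] xang -16.93 z [ 0.002 -0.002 -1.   ] F [ 5.6 -1.8 -3.5] w 0.0393 q7 [-0.07  0.59 -0.49  1.57  0.31  1.06 -0.94]
shift cm [-0.1  -0.14 -0.14] twist -0.0
```

>>> {"name": "carry_out", "arguments": {
  "commands": "0 0 0 0; 0 0 0 0; 0 0 0 0; 0 0 0 0; 0 0 0 0; 0 0 0 0; 0 0 0 0; 0 0 0 0; 0 0 -1 0; 0 0 -3 0; 0 0 -5 0; 0 0 -7 0; 0 0 -8 0; 0 0 -8 0",
  "grip": -1
}}

```text
time: 9.1
eef_pos: [0.644, 0.2295, 0.2148]
orientation: [0.989, -0.147, 0.003, -0.002]
contact_force: [-0.2, 0.1, -1.1]
grip_width: 0.0871
```

>>> {"name": "carry_out", "arguments": {
  "commands": "-1 0.5 0 0; -2.5 1 0 0; -4.5 1.5 0 0; -7 2 0 0; -9.5 2.5 0 0; -12 3 0 0; -14 3.5 0 0; -16 4 0 0; -17.5 4.2 0 0; -18 4.3 0 0; -18 4.3 0 0; -18 4.3 0 0"
}}

```text
time: 10.1
eef_pos: [0.4584, 0.2391, 0.2109]
orientation: [0.989, -0.147, 0.0, 0.0]
contact_force: [-0.4, -0.4, -0.5]
grip_width: 0.0868
```

```bash
python3 -c "
from h import *
delta(j2w([.01,0,.12]))
for n in('side','top'):
    im=bot.capture(n)
    cv2.imwrite(f'pics/{n}4full.png',im[:,:,::-1])
    cv2.imwrite(f'pics/{n}4.png',cv2.resize(im[130:380,180:440,::-1],None,fx=2.3,fy=2.3))
"
```

```text
t 10.1 tcp [0.4584 0.2391 0.2109] jig [-105.1    1.   210.9] xang -16.88 z [ 0. -0. -1.] F [-0.4 -0.4 -0.5] w 0.0868 q7 [-0.06  0.26 -0.59  1.87  0.16  1.07 -1.01]
shift cm [11.51  0.1   9.09] twist 0.0
```

View pics/side4.png

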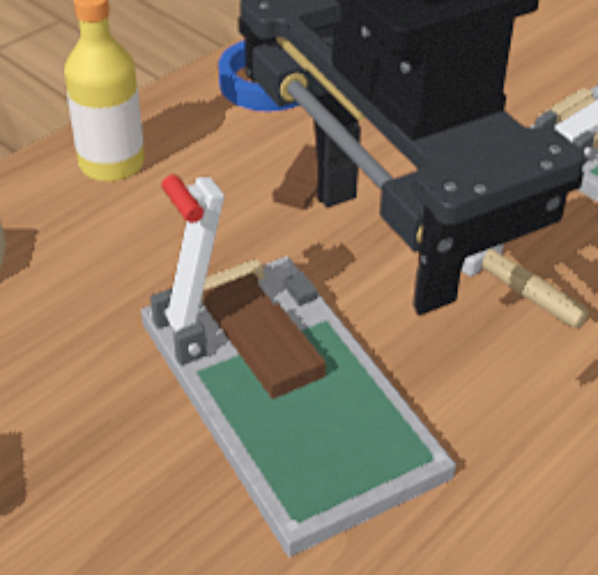

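View pics/top4.png

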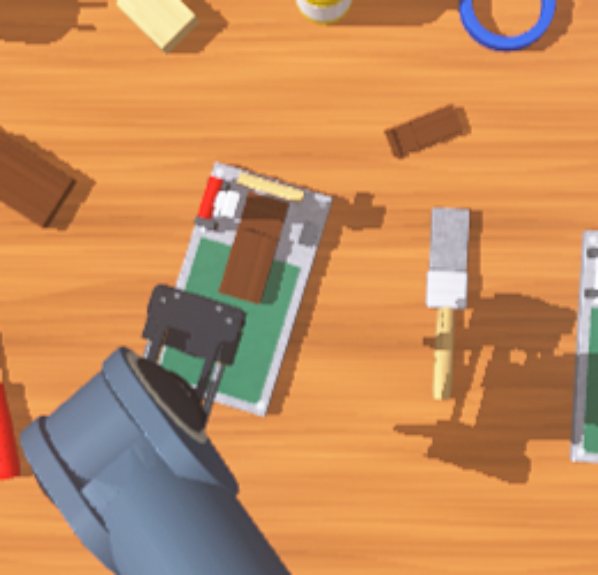

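```bash
python3 - <<'E'
from h import *
for n,b in(("top",(265,205,320,270)),("side",(265,245,330,305))):
    im=cv2.imread(f"pics/{n}4full.png");hsv=cv2.cvtColor(im,cv2.COLOR_BGR2HSV)
    x0,y0,x1,y1=b
    m=cv2.inRange(hsv,(0,90,25),(14,255,130));k=np.zeros_like(m);k[y0:y1,x0:x1]=m[y0:y1,x0:x1]
    if n=="side":
        print(hsv[270,290],hsv[297,305])
    cs,_=cv2.findContours(k,0,cv2.CHAIN_APPROX_NONE);c=max(cs,key=cv2.contourArea)[:,0]
    w=(ray(n,c,.034)-OR)@RJ*1000
    print(n,cv2.contourArea(c),cv2.minAreaRect(w[:,:2].astype(np.float32)),w.min(0),w.max(0))
    v=im.copy();cv2.drawContours(v,[c[:,None]],-1,(0,255,0),1)
    cv2.imwrite(f"pics/{n}5.png",cv2.resize(v[y0-20:y1+20,x0-20:x1+20],None,fx=5,fy=5,interpolation=0))
    # slices of y vs x
    for a in range(-10,100,10):
        s=w[(abs(w[:,0]-a)<5)]
        if len(s): print(a,s[:,1].min().round(1),s[:,1].max().round(1))
E
```

```text
top 160.0 ((88.01744079589844, -2.772165298461914), (25.10289764404297, 45.06822204589844), 13.825394630432129) [ 70.51706983 -25.30942221  34.        ] [100.19105086  18.42322028  34.        ]
70 2.1 16.5
80 -25.2 17.8
90 -25.3 18.4
[ 12 126 115] [ 11 126  85]
side 1361.5 ((37.220664978027344, 2.107461929321289), (118.40473937988281, 49.152320861816406), 1.3146594762802124) [-22.11060311 -23.25012876  34.        ] [96.03880931 27.42213678 34.        ]
-10 -23.3 25.5
0 -22.9 25.9
10 -22.6 25.8
20 -22.6 26.1
30 -22.3 26.0
40 -21.6 26.3
50 -22.0 26.7
60 -22.0 26.6
70 -17.8 27.4
80 -17.8 27.3
90 -20.6 25.1
```

View pics/top5.png

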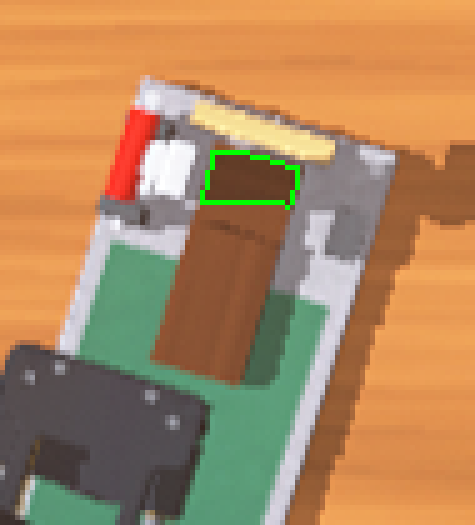

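View pics/side5.png

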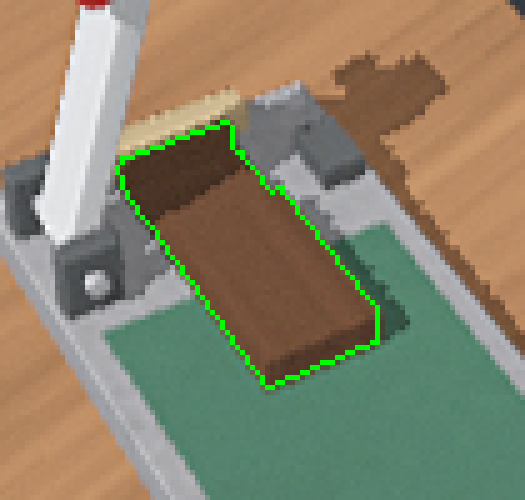

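>>> {"name": "carry_out", "arguments": {
  "commands": "0 0 0 -3; 0 0 0 -8; 0 0 0 -14; 0 0 0 -20; 0 0 0 -26; 0 0 0 -32; 0 0 0 -38; 0 0 0 -44; 0 0 0 -50; 0 0 0 -56; 0 0 0 -62; 0 0 0 -68; 0 0 0 -74; 0 0 0 -80; 0 0 0 -85; 0 0 0 -88; 0 0 0 -90; 0 0 0 -90; 0 0 0 -90"
}}

```text
time: 11.78
eef_pos: [0.4585, 0.2392, 0.2109]
orientation: [0.804, 0.595, -0.0, -0.0]
contact_force: [0.2, -0.2, 0.2]
grip_width: 0.0872
```

```bash
python3 -c "
from h import *
delta(j2w([.007,0,.06]))
"
```

```text
t 11.78 tcp [0.4585 0.2392 0.2109] jig [-105.     1.1  210.9] xang 73.02 z [-0.  0. -1.] F [ 0.2 -0.2  0.2] w 0.0872 q7 [ 0.16  0.32 -0.89  1.86  0.28  1.09  0.45]
shift cm [-0.1  11.21 15.08] twist 89.9
```

>>> {"name": "carry_out", "arguments": {
  "commands": "0 0.5 0.5 0; 0 1.5 2 0; 0 3 4 0; -0.1 4.5 6 0; -0.1 6 8 0; -0.1 7.5 10 0; -0.1 9 12 0; -0.1 10.3 13.5 0; -0.1 11 14.6 0; -0.1 11.2 15 0; -0.1 11.2 15 0; -0.1 11.2 15 0"
}}

```text
time: 12.78
eef_pos: [0.5644, 0.2068, 0.0616]
orientation: [0.803, 0.596, 0.0, -0.0]
contact_force: [-0.6, 0.3, -0.7]
grip_width: 0.0868
```

```bash
python3 -c "
from h import *
delta(j2w([.007,0,.0215]))
for n in('side',):
    im=bot.capture(n)
    cv2.imwrite(f'pics/{n}6.png',cv2.resize(im[130:380,180:440,::-1],None,fx=2.3,fy=2.3))
"
```

```text
t 12.78 tcp [0.5644 0.2068 0.0616] jig [ 5.7  0.9 61.6] xang 73.18 z [ 0.     0.001 -1.   ] F [-0.6  0.3 -0.7] w 0.0868 q7 [ 0.1   0.62 -0.73  1.81  0.51  0.91  0.42]
shift cm [-0.09  0.13  4.01] twist 90.1
```

View pics/side6.png

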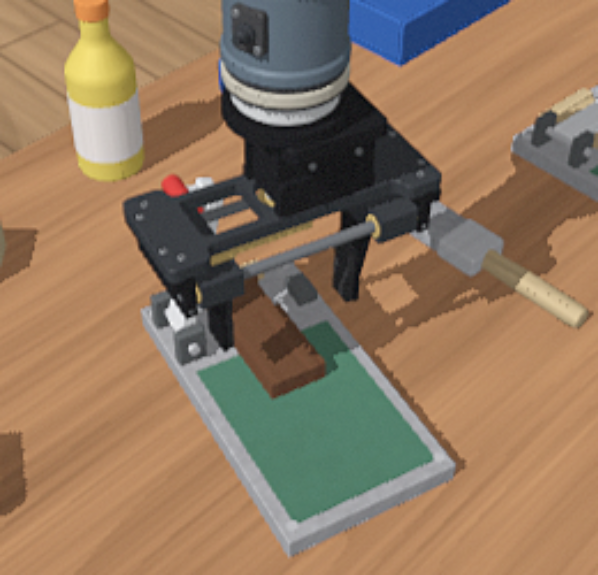

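>>> {"name": "carry_out", "arguments": {
  "commands": "0 0 0.8 0; 0 0 1.8 0; 0 0 2.8 0; 0 0 3.4 0; 0 0 3.8 0; 0 0 3.8 0; 0 0 3.8 0; 0 0 3.8 0"
}}

```text
time: 13.5
eef_pos: [0.5649, 0.2063, 0.0234]
orientation: [0.803, 0.596, 0.0, 0.0]
contact_force: [-0.3, 0.1, 0.1]
grip_width: 0.0872
```

```bash
python3 -c "
from h import *
delta(j2w([.007,0,.0215]))
"
```

```text
t 13.5 tcp [0.5649 0.2063 0.0234] jig [ 6.3  0.6 23.4] xang 73.15 z [ 0.001  0.    -1.   ] F [-0.3  0.1  0.1] w 0.0872 q7 [ 0.08  0.66 -0.69  1.84  0.55  0.84  0.39]
shift cm [-0.06  0.07  0.19] twist 90.0
```

Close gently with the tips on the coupon's sides.

>>> {"name": "carry_out", "arguments": {
  "commands": "0 0 0.1 0; 0 0 0.1 0; 0 0 0.1 0; 0 0 0.1 0; 0 0 0.1 0; 0 0 0.1 0; 0 0 0.1 0; 0 0 0.1 0; 0 0 0.1 0; 0 0 0.1 0; 0 0 0.1 0; 0 0 0.1 0",
  "grip": 1,
  "grip_force": 12
}}

```text
time: 14.5
eef_pos: [0.5647, 0.2061, 0.0221]
orientation: [0.803, 0.596, 0.0, 0.0]
contact_force: [-0.5, -0.1, 0.2]
grip_width: 0.0146
```

>>> {"name": "carry_out", "arguments": {
  "commands": "0 -0.2 0 0; 0 -0.6 0 0; 0 -1.1 0 0; 0 -1.6 0 0; 0 -2.1 0 0; 0 -2.6 0 0; 0 -3.1 0 0; 0 -3.6 0 0; 0 -4.1 0 0; 0 -4.6 0 0; 0 -5.1 0 0; 0 -5.6 0 0; 0 -6.1 0 0; 0 -6.6 0 0; 0 -7.1 0 0; 0 -7.5 0 0; 0 -7.8 0 0; 0 -8 0 0; 0 -8 0 0; 0 -8 0 0"
}}

```text
time: 16.17
eef_pos: [0.4883, 0.2292, 0.0222]
orientation: [0.803, 0.596, 0.0, 0.0]
contact_force: [-0.0, -0.2, 0.3]
grip_width: 0.0003
```

```bash
python3 -c "
from h import *
delta(j2w([-.073,0,.0215]))
for n in('side',):
    im=bot.capture(n)
    cv2.imwrite(f'pics/{n}7.png',cv2.resize(im[130:380,180:440,::-1],None,fx=2.3,fy=2.3))
"
```

```text
t 16.17 tcp [0.4883 0.2292 0.0222] jig [-73.7   0.2  22.2] xang 73.14 z [ 0. -0. -1.] F [-0.  -0.2  0.3] w 0.0003 q7 [ 0.02  0.59 -0.71  1.98  0.55  0.77  0.27]
shift cm [-0.02  0.07  0.07] twist 90.0
```

View pics/side7.png

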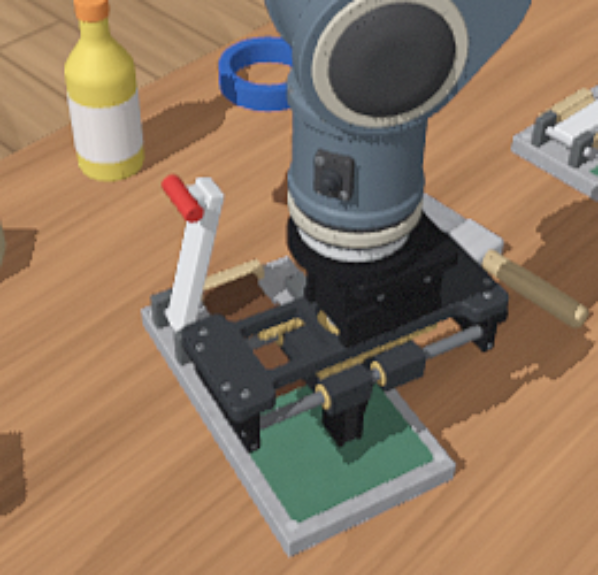

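Fingers shut to 0, so they do not hold the coupon. I'll rise straight up, back off and look.

>>> {"name": "carry_out", "arguments": {
  "commands": "0 0 -1 0; 0 0 -3 0; 0 0 -6 0; 0 0 -9 0; 0 0 -12 0; 0 0 -15 0; 0 0 -17 0; 0 -1 -18 0; 0 -2 -18 0; 0 -3 -18 0; 0 -3 -18 0"
}}

```text
time: 17.13
eef_pos: [0.4557, 0.2384, 0.2009]
orientation: [0.802, 0.597, -0.002, -0.0]
contact_force: [-1.0, -0.8, 0.2]
grip_width: 0.0006
```

```bash
python3 -c "
from h import *
delta(j2w([-.073,0,.0215]))
for n in('side','top'):
    im=bot.capture(n)
    cv2.imwrite(f'pics/{n}8full.png',im[:,:,::-1])
    cv2.imwrite(f'pics/{n}8.png',cv2.resize(im[130:380,180:440,::-1],None,fx=2.3,fy=2.3))
"
```

```text
t 17.13 tcp [0.4557 0.2384 0.2009] jig [-107.5   -0.5  200.9] xang 73.35 z [-0.003 -0.002 -1.   ] F [-1.  -0.8  0.2] w 0.0006 q7 [ 0.16  0.33 -0.89  1.87  0.29  1.08  0.44]
shift cm [ 0.09  3.49 17.93] twist 90.2
```

View pics/side8.png

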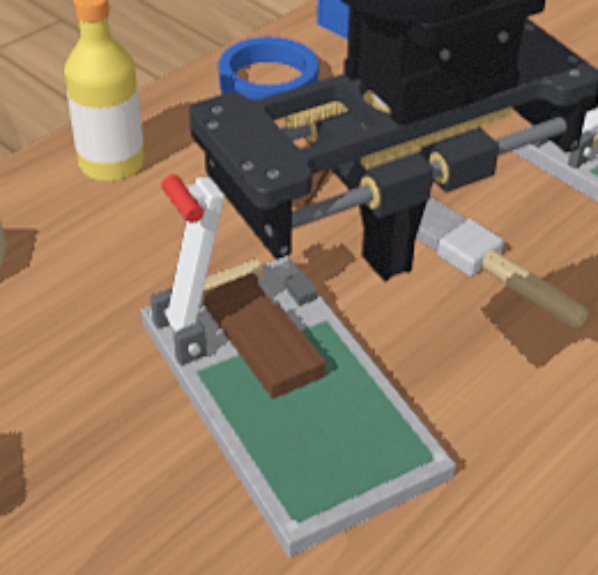

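View pics/top8.png

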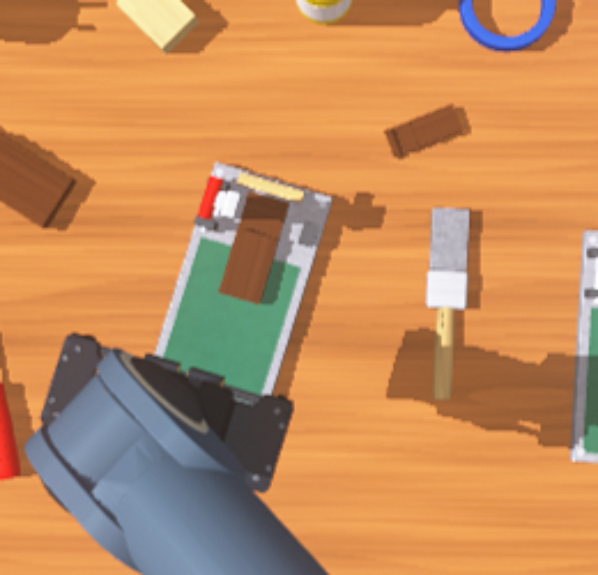

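```bash
python3 - <<'E'
from h import *
cr=lambda P:((proj("side",[j2w(np.array(p)/1000) for p in P])-[180,130])*2.3).round(0).tolist()
print("tips@side6",cr([(6,44.5,61.6),(6,-42.5,61.6)]))
print("closed tip side7",cr([(-73.7,0,22)]))
print("closed tip now",cr([(-107.5,-.5,201)]))
print("coupon end corners top/bottom",cr([(-10,22,34),(-10,-22,34),(-10,22,18),(-10,-22,18),(6,0,34)]))
print("green corners",cr([(40,55,18),(-110,55,18),(-110,-55,18),(40,-55,18)]))
E
```

```text
tips@side6 [[227.0, 353.0], [337.0, 310.0]]
closed tip side7 [[340.0, 446.0]]
closed tip now [[383.0, 287.0]]
coupon end corners top/bottom [[267.0, 383.0], [322.0, 361.0], [268.0, 398.0], [321.0, 376.0], [284.0, 357.0]]
green corners [[196.0, 368.0], [294.0, 522.0], [436.0, 456.0], [326.0, 317.0]]
```

```bash
python3 - <<'E'
import cv2
a=cv2.imread("pics/side6.png");b=cv2.imread("pics/side7.png")
print(a.shape)
cv2.imwrite("pics/cmp.png",cv2.hconcat([cv2.resize(a[200:420,150:400],None,fx=1.6,fy=1.6),cv2.resize(b[300:500,220:470],None,fx=1.6,fy=1.76)]))
E
```

```text
(575, 598, 3)
```

View pics/cmp.png

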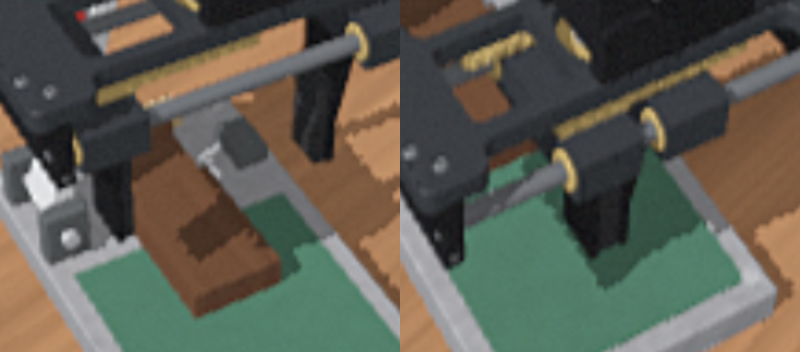

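```bash
python3 - <<'E'
from h import *
cr=lambda P:((proj("side",[j2w(np.array(p)/1000) for p in P])-[180,130])*2.3).round(0).tolist()
for z in (18,22,28,34,38): print(z,cr([(-83,15,z),(-83,0,z),(-83,-15,z),(-64,15,z)]))
b=cv2.imread("pics/side7.png");b=cv2.convertScaleAbs(b,alpha=2.2)
cv2.imwrite("pics/z7.png",cv2.resize(b[380:480,280:420],None,fx=5.5,fy=5.5))
E
```

```text
18 [[327.0, 468.0], [346.0, 459.0], [365.0, 451.0], [313.0, 448.0]]
22 [[327.0, 464.0], [347.0, 456.0], [366.0, 447.0], [314.0, 444.0]]
28 [[328.0, 459.0], [347.0, 450.0], [366.0, 442.0], [314.0, 439.0]]
34 [[328.0, 453.0], [347.0, 444.0], [367.0, 436.0], [314.0, 433.0]]
38 [[328.0, 449.0], [348.0, 441.0], [367.0, 432.0], [314.0, 429.0]]
```

View pics/z7.png

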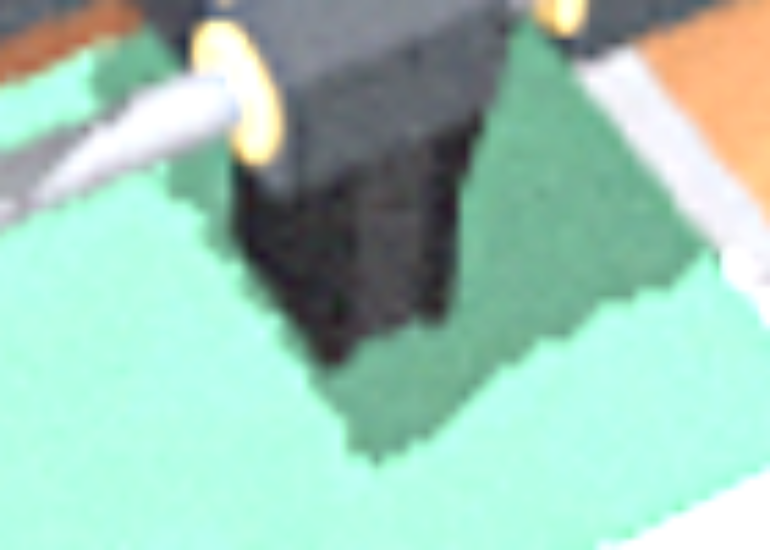

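The tip seen in the picture (crop px 340,446 to 360,439) matches a real height of about 35 mm, while the state reads 22 mm. So the fingers closed just above the coupon, which has not moved. I'll open, go back over it and descend in guarded steps.

>>> {"name": "carry_out", "arguments": {
  "commands": "0 0 0 0; 0 0.5 0 0; 0 2 1 0; 0 4 3 0; 0 6 5 0; 0 8 7 0; 0 9.5 9 0; 0 10.7 11 0; 0 11.2 13 0; 0 11.4 14.5 0; 0 11.4 16 0; 0 11.4 17 0; 0 11.4 17 0; 0 11.4 17 0; 0 11.4 17 0",
  "grip": -1
}}

```text
time: 18.48
eef_pos: [0.5689, 0.2056, 0.0332]
orientation: [0.803, 0.596, 0.001, 0.0]
contact_force: [-0.0, -0.4, -0.7]
grip_width: 0.0856
```

```bash
python3 - <<'E'
from h import *
delta(j2w([.007,0,.009]))
s=bot.read_state();p=(RJ.T@(s["eef_pos"]-OR)*1000)
im=bot.capture("side")
for z in (0,14):
  for y in(43.5,-43.5):
    print(z,proj("side",[j2w((p+[-9.5,y,z])/1000),j2w((p+[9.5,y,z])/1000)]).round(1).tolist())
v=cv2.convertScaleAbs(im[:,:,::-1],alpha=1.8)
cv2.imwrite("pics/side9.png",cv2.resize(v[200:320,240:380],None,fx=5,fy=5))
E
```

```text
t 18.48 tcp [0.5689 0.2056 0.0332] jig [10.3  1.1 33.2] xang 73.18 z [ 0.002  0.001 -1.   ] F [-0.  -0.4 -0.7] w 0.0856 q7 [ 0.09  0.66 -0.7   1.82  0.54  0.86  0.4 ]
shift cm [-0.11 -0.34  2.42] twist 90.1
0 [[280.7, 297.6], [275.6, 289.8]]
0 [[327.3, 278.9], [321.6, 271.7]]
14 [[280.5, 291.8], [275.2, 284.0]]
14 [[327.6, 273.1], [321.9, 265.9]]
```

View pics/side9.png

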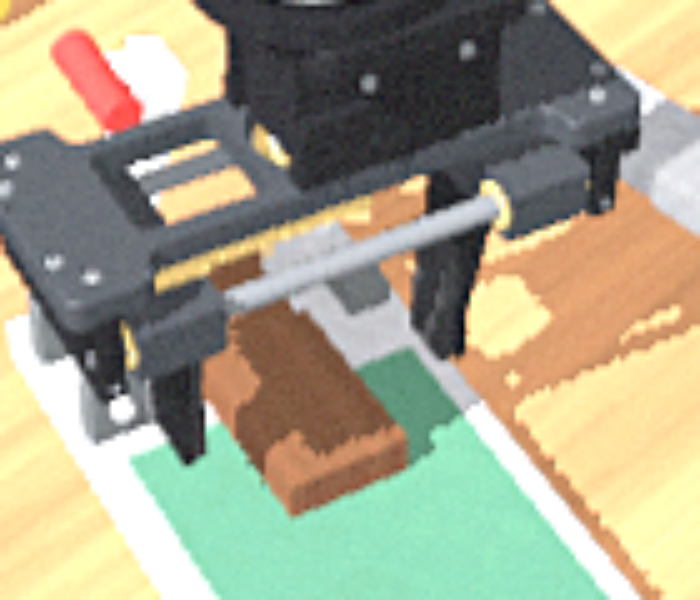

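>>> {"name": "carry_out", "arguments": {
  "commands": "0 -0.2 0.5 0; 0 -0.3 1 0; 0 -0.3 1.4 0; 0 -0.3 1.7 0; 0 -0.3 1.7 0; 0 -0.3 1.7 0; 0 -0.3 1.7 0"
}}

```text
time: 19.12
eef_pos: [0.5658, 0.2058, 0.0152]
orientation: [0.803, 0.596, 0.0, 0.0]
contact_force: [0.9, -0.6, -0.3]
grip_width: 0.0866
```

```bash
python3 - <<'E'
from h import *
delta(j2w([.007,0,.009]))
s=bot.read_state();p=(RJ.T@(s["eef_pos"]-OR)*1000)
im=bot.capture("side")
for z in (0,14):
  for y in(43.5,-43.5):
    print(z,((proj("side",[j2w((p+[-9.5,y,z])/1000),j2w((p+[9.5,y,z])/1000)])-[240,200])*5).round(0).tolist())
v=cv2.convertScaleAbs(im[:,:,::-1],alpha=1.8)
cv2.imwrite("pics/side10.png",cv2.resize(v[200:320,240:380],None,fx=5,fy=5))
E
```

```text
t 19.12 tcp [0.5658 0.2058 0.0152] jig [ 7.3  0.4 15.2] xang 73.14 z [ 0.  0. -1.] F [ 0.9 -0.6 -0.3] w 0.0866 q7 [ 0.07  0.67 -0.68  1.84  0.56  0.83  0.38]
shift cm [-0.04 -0.03  0.62] twist 90.0
0 [[211.0, 530.0], [186.0, 491.0]]
0 [[441.0, 436.0], [413.0, 400.0]]
14 [[210.0, 502.0], [184.0, 463.0]]
14 [[442.0, 408.0], [414.0, 372.0]]
```

View pics/side10.png

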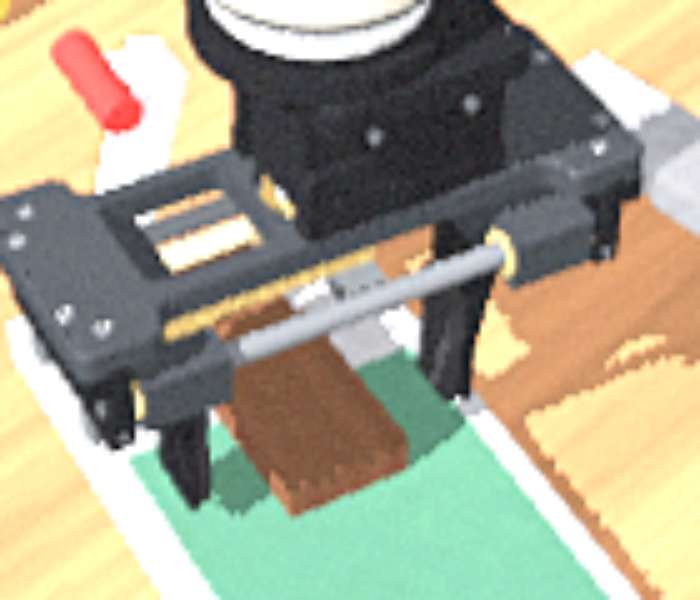

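>>> {"name": "carry_out", "arguments": {
  "commands": "0 0 0.15 0; 0 0 0.3 0; 0 0 0.3 0; 0 0 0.3 0"
}}

```text
time: 19.5
eef_pos: [0.5656, 0.2057, 0.012]
orientation: [0.803, 0.596, -0.0, 0.0]
contact_force: [-0.8, -0.4, 0.8]
grip_width: 0.087
```

>>> {"name": "carry_out", "arguments": {
  "commands": "0 0 0.1 0; 0 0 0.2 0; 0 0 0.2 0; 0 0 0.2 0"
}}

```text
time: 19.83
eef_pos: [0.5656, 0.2057, 0.0101]
orientation: [0.803, 0.596, -0.0, 0.0]
contact_force: [-0.2, -0.3, -0.4]
grip_width: 0.0872
```

>>> {"name": "carry_out", "arguments": {
  "commands": "0 0 0 0; 0 0 0 0; 0 0 0 0; 0 0 0 0; 0 0 0 0; 0 0 0 0; 0 0 0 0; 0 0 0 0; 0 0 0 0; 0 0 0 0; 0 0 0 0; 0 0 0 0",
  "grip": 1,
  "grip_force": 12
}}

```text
time: 20.83
eef_pos: [0.5655, 0.2056, 0.0101]
orientation: [0.803, 0.596, -0.0, 0.0]
contact_force: [-1.2, -0.9, 0.6]
grip_width: 0.0436
```

>>> {"name": "carry_out", "arguments": {
  "commands": "0 -0.2 0 0; 0 -0.6 0 0; 0 -1.1 0 0; 0 -1.6 0 0; 0 -2.1 0 0; 0 -2.6 0 0; 0 -3.1 0 0; 0 -3.6 0 0; 0 -4.1 0 0; 0 -4.6 0 0; 0 -5.1 0 0; 0 -5.6 0 0; 0 -6.1 0 0; 0 -6.6 0 0; 0 -7.1 0 0; 0 -7.5 0 0; 0 -7.8 0 0; 0 -8 0 0; 0 -8 0 0; 0 -8 0 0"
}}

```text
time: 22.5
eef_pos: [0.489, 0.229, 0.0102]
orientation: [0.803, 0.596, 0.0, 0.0]
contact_force: [-0.6, 0.2, 0.0]
grip_width: 0.0432
```

```bash
python3 - <<'E'
from h import *
delta(j2w([-.073,0,.009]))
im=bot.capture("side")
cv2.imwrite("pics/side11.png",cv2.resize(im[130:380,180:440,::-1],None,fx=2.3,fy=2.3))
E
```

```text
t 22.5 tcp [0.489  0.229  0.0102] jig [-72.9   0.2  10.2] xang 73.15 z [ 0. -0. -1.] F [-0.6  0.2  0. ] w 0.0432 q7 [ 0.01  0.61 -0.69  1.99  0.57  0.75  0.25]
shift cm [-0.02 -0.01  0.12] twist 90.0
```

View pics/side11.png

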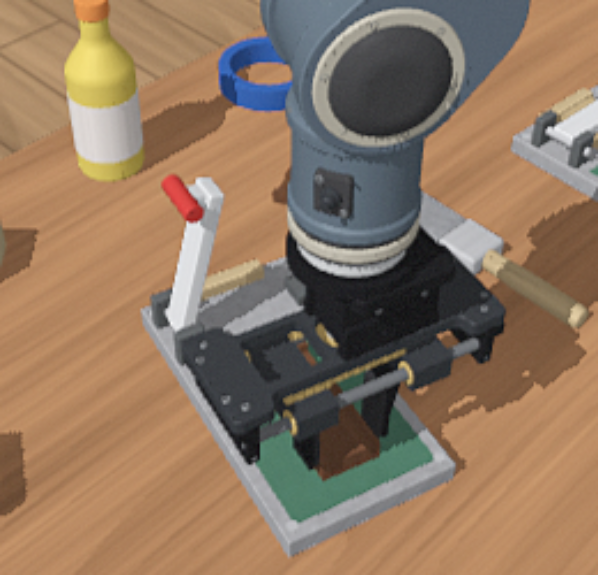

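The coupon came along in the fingers. Its near end is at about crop px 350,465, on the green, and the bar is still up. Now I open the fingers, let them clear and rise.

>>> {"name": "carry_out", "arguments": {
  "commands": "0 0 0 0; 0 0 0 0; 0 0 0 0; 0 0 0 0; 0 0 0 0; 0 0 0 0; 0 0 0 0; 0 0 0 0; 0 0 -1 0; 0 0 -3 0; 0 0 -6 0; 0 0 -9 0; 0 0 -12 0; 0 0 -15 0; 0 -0.5 -17 0; 0 -1.5 -18 0; 0 -2.5 -18 0; 0 -3 -18 0; 0 -3 -18 0; 0 -3 -18 0",
  "grip": -1
}}

```text
time: 24.22
eef_pos: [0.4592, 0.2371, 0.1888]
orientation: [0.803, 0.596, -0.001, 0.0]
contact_force: [-0.3, 0.1, 0.1]
grip_width: 0.087
```

```bash
python3 - <<'E'
from h import *
delta(j2w([-.073,0,.009]))
for n in("side","top"):
    im=bot.capture(n)[:,:,::-1]
    cv2.imwrite(f"pics/{n}12full.png",im)
    cv2.imwrite(f"pics/{n}12.png",cv2.resize(im[130:380,180:440],None,fx=2.3,fy=2.3))
    hsv=cv2.cvtColor(im.copy(),cv2.COLOR_BGR2HSV)
    b=proj(n,[j2w([x,y,.03]) for x in(-.11,.04) for y in(-.055,.055)]);x0,y0=b.min(0).astype(int);x1,y1=b.max(0).astype(int)
    m=cv2.inRange(hsv,(0,90,25),(14,255,130 if n=="side" else 150));k=np.zeros_like(m);k[y0:y1,x0:x1]=m[y0:y1,x0:x1]
    c=max(cv2.findContours(k,0,cv2.CHAIN_APPROX_NONE)[0],key=cv2.contourArea)[:,0]
    w=(ray(n,c,.034)-OR)@RJ*1000
    print(n,cv2.contourArea(c),cv2.minAreaRect(w[:,:2].astype(np.float32)),w.min(0).round(1),w.max(0).round(1))
E
```

```text
t 24.22 tcp [0.4592 0.2371 0.1888] jig [-103.7   -0.7  188.8] xang 73.2 z [-0.002 -0.002 -1.   ] F [-0.3  0.1  0.1] w 0.087 q7 [ 0.15  0.35 -0.88  1.88  0.31  1.06  0.43]
shift cm [ 0.1   3.1  17.97] twist 90.1
side 1622.5 ((-40.35487365722656, 3.6682281494140625), (48.33652114868164, 117.44039154052734), 89.25299072265625) [-99.1 -20.4  34. ] [18.3 28.5 34. ]
top 776.5 ((-32.22967529296875, -2.731355667114258), (43.64133071899414, 108.47360229492188), 89.01549530029297) [-86.8 -25.   34. ] [22.2 20.  34. ]
```

View pics/side12.png

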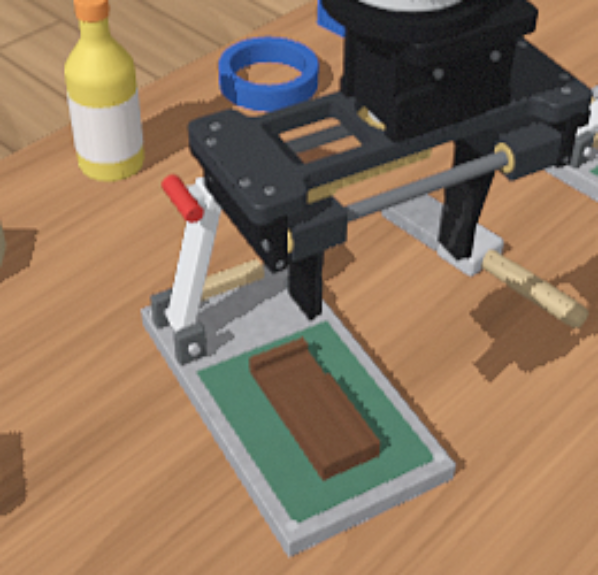

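View pics/top12full.png

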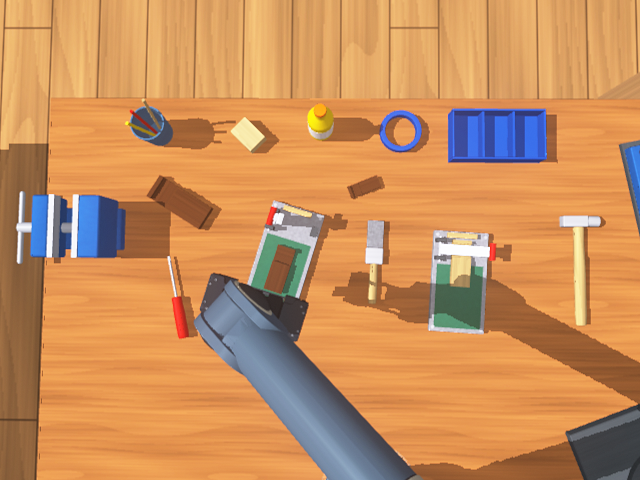

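The coupon lies wholly on the green at about jig x -33, y -2 mm, roughly 1° off straight. The bar is up, the pale coupon is unmoved at top px 460,270, and the robot is clear.

```bash
python3 -c "
from bench import bot
print(bot.job_done())"
```

```text
the job is handed in; nothing more can be done
None
```

The dark coupon now lies flat on the green area with its clamp bar still up, and I handed the job in at about 24 s; it reports no verdict.

**What I did:**
- I pinched the red grip by its two ends (opening 39.6 mm) and followed its arc to about 1.35 rad. The pictures showed the coupon still in its place.
- I then gripped the coupon across its 44 mm (opening 43.6 mm) and slid it 80 mm along the board. I opened the fingers and rose clear.

**Last checks:**
- **Dark coupon:** the top view puts its centre at about jig x -32, y -3 mm, about 1° off straight, with the whole of it on the green.
- **Bar:** still standing well up after the slide.
- **Pale coupon:** it looks unmoved in the top view; I did not measure it.
- **Robot:** touching nothing, contact force about 0.

**What failed or disagreed:**
- **First grasp missed:** the fingers shut just above the coupon without moving it. The fingertips were really about 13 mm higher than the stated tool position, judging by the side camera and by finding no contact with the board at a reading of 10 mm. I regripped lower, in small steps, watching the force.
- **Camera views differ:** the two cameras disagree by about 3 mm on the jig's position. That is small against the margins allowed.

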